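Bring the bench press down by one turn of its hand wheel

TASK

Bring the ram of the blue bench press down towards the burr carrier: with the fingertips, push the hand wheel round by its upright red handle, clockwise as seen from above, through exactly one full turn, so that the handle finishes where it started, and then come away. Only push the handle, gently, without gripping it, and leave the tamper, jug, burr ring and screwdriver where they stand.

Things in the scene. Friction and masses are not known exactly. Their poses are not given: they have to be found in the camera images.
- press: Two-column bench screw press with a round blue base 176 mm across, fixed to the bench; two steel columns and a blue crosshead 50 x 164 mm below the wheel. Origin: centre of the base's underside on the bench, on the wheel's axis; z up. Its yaw may be anything.
- wheel_centre (a point): Point on the wheel's vertical axis, 223 mm above the bench, level with the top of the rim. The wheel lies level: dark steel rim of 70 mm radius to its centre line (bar 16 mm thick, 156 mm across overall), three steel spokes, low hub 38 mm across that rises 4 mm above the rim.
- handle: Upright red handle standing on the wheel's rim at the end of one spoke, 70 mm from the wheel's axis; it can spin a little stiffly on its own pin, like any crank handle, without turning the wheel. 24 mm in diameter over most of its height (tapered at the foot), 56 mm high. Origin: centre of its foot, 222 mm above the bench; z up.
- handle_top (a point): Centre of the handle's top, 278 mm above the bench.
- wheel (a joint): Angle of the hand wheel in rad; it grows as the wheel turns clockwise seen from above and lowers the ram 8 mm a turn. It starts anywhere from 0 to 1.0; one turn is 6.283 more than the start value. It moves freely from -1.2 to 9.5, takes a steady push of about 2 to 3 N at the handle, and stays where it is left (no spring, hardly any coasting).
- tamper: Loose steel coffee tamper, 58 mm across, 88 mm high, standing. Origin: centre of its underside. Bystander.
- jug: Loose aluminium milk jug with a side handle, 76 mm across the rim, 95 mm high, standing. Origin: centre of its underside. Bystander.
- burr: Loose brass burr ring, 64 mm outside, 36 mm inside, 14 mm high, lying flat. Origin: centre of its underside. Bystander.
- screwdriver: Loose screwdriver, orange handle, 190 mm long, lying on the bench to the robot's right, nearer to it than the press; origin near the middle of its length. Bystander.

How it is judged:
By the outcome, as a careful person would: the job done as asked, in the order asked, and still so for the second after the job is handed in, with the robot touching nothing.
It also fails if it takes over 64 s, if anything falls off the work surface, if the arm or the gripper's body presses on something with over 40 N, if the wrist force passes 120 N, or if a joint passes its speed limit or range.

ROBOT

A 6-joint arm with a two-finger parallel gripper is mounted at the origin on the work surface. World frame = base frame: x ahead of the robot, y to its left, z up, the work surface at z = 0. Lengths are in m, angles in rad, forces in N, time in s.
With the tool pointing down it reaches from about 0.35 to 0.725 m from the base axis. Payload 4.3 kg.
Tool frame: the origin (TCP) lies at the very end of the fingers, on their centre line; the grasp point (between the pads) lies 19 mm behind it; z points along the fingers, y is the direction in which the jaws open and shut (so a half turn about z gives the same grasp; the last joint's range is limited). The gripper opens to 85 mm and grips with 20 to 120 N. Pads are 22 mm wide; open, the fingers measure 114 mm over their backs; the gripper's body (76 mm by 85 mm) begins 54 mm behind the grasp point. The pads swing forward as they close: fully open they stand 13 mm farther back than shut.
Start: joints at [1.099, 0.377, 0.081, 1.274, 0, 1.46], TCP at [0.204, 0.538, 0.231] pointing down, gripper open.
Joint ranges: [-2.72, 2.72], [-0.84, 1.66], [-1.02, 1.22], [-1.77, 2.12], [-1.37, 1.28], [-3.14, 3.14]. Speed limits (rad/s): [2.57, 2.57, 3.14, 3.14, 3.14, 3.14].

INTERFACE

Orientations are given as a unit quaternion [w, x, y, z].
In Python, from workcell import manip, camera, ticket, nets gives the robot as it stands.
- The arm moves only by the tool servo_tool, never from a script. Its argument "increments" is a list that holds one entry, the list of rows, each a list of 7 numbers: the shift along the tool's x, y, z in mm, then the turn, a rotation vector about the tool's x, y, z in degrees, then the finger opening in mm, from 0 to 85.4. In form: [[[x, y, z, rx, ry, rz, hand], ...]]. A call has 1 to 12 rows; each row shifts and turns the pose as measured when the row begins, along the tool's axes as they then stand; what a row does not reach is not made up. A row lasts 1/10 s, in which the tool goes at most 50 mm and 8.59 degrees, less where a joint would pass 70% of its speed; a pose out of reach is approached as far as the arm can. A call with a gripper value outside its range is refused whole. The fingers move at their own pace and stop on an object; "grip_force" is the grip in N (left out, the last holds). Time passes only in rows, so rows that do not move let the fingers close. It gives the time, the measured TCP pose, the force and the opening at its end, in the units of the state.
- manip.get_state(): the state, without advancing time (a new reading comes with each control period).
- camera(name): name is "scene" or "top" or "wrist"; returns a dict with "color" (400x640x3 uint8, red, green, blue), "range_z" (400x640 float32, m along the optical axis (not along the pixel's ray), 0 where there is no reading), "fov_y" (degrees; the focal length in pixels is half the picture's height over the tangent of half this angle, whatever the lens; pixels are square), "cx", "cy" (the principal point, pixels), "origin" and "rotation" of the camera in the world. Camera axes: x right, y down, z forward; pixel columns grow to the right and rows downward; lengths in m; the calibration is good to about 2 mm. The wrist camera is an equidistant fisheye: a pixel r from the principal point sees the ray r / f radians off the axis. A picture is of the moment at which its call begins.
- ticket.sign_off(): hands the job in, once; it reports no verdict.
Trained networks look in the newest picture that a camera, given by its name, has taken for a name from the list of things; names that differ only in an ending like _2 or _b are one class to them, and where a whole thing is asked for, a point or a joint stands for the part that bears it (a point fixed in the world has none). Each returns a list of dicts, best first, with "score" (0 to 1); they miss things now and then, are a little off and sometimes report something else, mostly with a low value. They report only what shows in the picture. A call takes as long as a camera call.
- nets.search_frame(camera, thing): "point" ([column, row] as shares, 0 to 1, of the picture: columns of its width, rows of its height, amid what is visible of it).
- nets.landmark_of(camera, thing): "point" ([column, row] as shares, 0 to 1, of the picture: columns of its width, rows of its height: a listed point, or the origin of a listed thing).
The state is a dict: "t": time; "qpos": joint angles; "joint_vel": joint speeds; "joint_efforts": joint torques, N m; "position": TCP position; "tcp_rot": TCP orientation; "ft_force": force on the tool from outside, world axes, zero at the start; "torque": the same for the moment, N m; "finger_gap": finger opening in m.
Only numpy, scipy, OpenCV 4.12 (cv2) and the standard library are available. Lean on these libraries where they do the work, as an engineer would, in place of code of your own. Each camera call takes 0.05 s, during which the arm holds its last target. There are 200 camera calls.

## Working session

There is one attempt and no reset: what is moved stays moved. The work goes in short steps, Python scripts to look and compute and a tool call to move; the robot and the scene stay as the last step left them, time stands still between calls to the robot, and variables do not carry over. Pictures are saved under pics/ and viewed, about 8 in all and at most 12, crops included, and the job is handed in when it is done.

Besides the shell and the picture viewer there is one more tool, called after "Request:" as a command line: name --argument value ..., lists and objects as JSON in quotes. servo_tool: Moves the arm, as the interface text tells. Its arguments: {"type":"object","properties":{"increments":{"type":"array"},"grip_force":{"type":"number"}},"required":["increments"]}

```bash
mkdir -p pics; cat > h.py <<'E'
import numpy as np, cv2
from workcell import manip, camera, ticket, nets
def ray(c,u,v):
    f=200/np.tan(np.radians(c["fov_y"])/2)
    return np.array(c["rotation"])@np.array([(u-c["cx"])/f,(v-c["cy"])/f,1.])
def at_z(c,u,v,z):
    d=ray(c,u,v);o=np.array(c["origin"]);return o+d*(z-o[2])/d[2]
def cloud(c):
    f=200/np.tan(np.radians(c["fov_y"])/2);v,u=np.mgrid[:400,:640];z=c["range_z"]
    p=np.stack([(u-c["cx"])/f*z,(v-c["cy"])/f*z,z],-1)
    return p@np.array(c["rotation"]).T+np.array(c["origin"])
def save(c,n): cv2.imwrite(f"pics/{n}.png",c["color"][...,::-1])
def handle(c):
    """red pixels above 0.24: mean of top, circle fit"""
    P=cloud(c);hs=cv2.cvtColor(c["color"],cv2.COLOR_RGB2HSV).astype(int)
    m=((hs[...,0]<6)|(hs[...,0]>172))&(hs[...,1]>130)&(hs[...,2]>60)&(P[...,2]>.235)&(P[...,2]<.3)&(c["range_z"]>0)
    return P[m]
E
cat > a.py <<'E'
from h import *
s=manip.get_state();print(s)
for n in("scene","top"):
    c=camera(n);save(c,n+"0");print(n,c["origin"],np.round(c["rotation"],2).tolist(),c["fov_y"])
    for t,z in(("wheel_centre",.223),("handle_top",.278),("handle",.222),("press",0),("tamper",0),("jug",0),("burr",0),("screwdriver",.01)):
        for r in nets.landmark_of(n,t)[:2]:
            u,v=r["point"][0]*640,r["point"][1]*400
            print(t,round(r["score"],2),round(u),round(v),np.round(at_z(c,u,v,z),3))
    p=handle(c)
    if len(p): print("red",len(p),p.mean(0),p.min(0),p.max(0)); q=p[p[:,2]>.272]; print(len(q),q.mean(0) if len(q) else 0)
a=cv2.imread("pics/scene0.png");b=cv2.imread("pics/top0.png")
E
python3 a.py
```

```text
{'t': 0.0, 'qpos': array([1.09869491e+00, 3.78082497e-01, 7.96474966e-02, 1.27439484e+00,
       3.06538262e-05, 1.46052060e+00]), 'joint_vel': array([-0.00195204,  0.00033333, -0.00060341,  0.00240687, -0.00091486,
        0.00117175]), 'joint_efforts': array([-1.95199726e-03, -4.63606346e+01,  2.69873965e+01,  2.07899854e-02,
       -3.24208249e-04,  1.26706487e-05]), 'position': array([0.20321781, 0.53720402, 0.23035814]), 'tcp_rot': array([-3.06583386e-04,  1.79927521e-01,  9.83679345e-01, -9.69554513e-04]), 'ft_force': array([ 0.01669333,  0.54069068, -0.61828982]), 'torque': array([ 0.02824019, -0.01889273, -0.00157203]), 'finger_gap': 0.08566933411319926}
scene [1.38137698 0.76282565 1.16449137] [-0.17, 0.38, 0.82, -0.39] 42.254152805158576Traceback (most recent call last):
  File "a.py", line 8, in <module>
    print(t,round(r["score"],2),round(u),round(v),np.round(at_z(c,u,v,z),3))
                                                           ~~~~^^^^^^^^^
  File "h.py", line 7, in at_z
    d=ray(c,u,v);o=np.array(c["origin"]);return o+d*(z-o[2])/d[2]
  File "h.py", line 5, in ray
    return np.array(c["rotation"])@np.array([(u-c["cx"])/f,(v-c["cy"])/f,1.])
           ~~~~~~~~~~~~~~~~~~~~~~~^~~~~~~~~~~~~~~~~~~~~~~~~~~~~~~~~~~~~~~~~~~
ValueError: matmul: Input operand 1 has a mismatch in its core dimension 0, with gufunc signature (n?,k),(k,m?)->(n?,m?) (size 3 is different from 4)
```

```bash
sed -i 's/np.array(c\["rotation"\])/Rm(c)/; s/^def ray/from scipy.spatial.transform import Rotation as Ro\ndef Rm(c): return Ro.from_quat(np.array(c["rotation"])[[1,2,3,0]]).as_matrix()\ndef ray/' h.py; python3 a.py | grep -v qpos; ls pics
```

```text
8.33439240e-07, 1.46051690e+00]), 'joint_vel': array([-6.53617229e-05, -1.30267987e-03,  3.13100347e-03,  3.01508003e-04,
       -2.50082208e-05, -9.53682607e-04]), 'joint_efforts': array([ 1.76653433e-03, -4.64695966e+01,  2.70581532e+01,  1.20124564e-02,
       -9.21029687e-05,  4.70516554e-06]), 'position': array([0.20323671, 0.53726096, 0.2304589 ]), 'tcp_rot': array([-2.63425137e-04,  1.79909915e-01,  9.83682664e-01, -8.77534078e-04]), 'ft_force': array([0.41103272, 1.00611932, 0.77627203]), 'torque': array([0.02945804, 0.029128  , 0.02026893]), 'finger_gap': 0.08568158504520584}
scene [1.38137698 0.76282565 1.16449137] [-0.17, 0.38, 0.82, -0.39] 42.254152805158576
wheel_centre 0.74 330 205 [0.528 0.036 0.223]
wheel_centre 0.41 304 206 [ 0.577 -0.02   0.223]
handle 0.63 425 284 [0.607 0.396 0.222]
handle 0.49 305 205 [ 0.569 -0.022  0.222]
press 0.68 303 208 [ 0.396 -0.199  0.   ]
press 0.66 328 258 [0.526 0.023 0.   ]
tamper 0.76 242 226 [ 0.596 -0.294  0.   ]
jug 0.6 393 310 [0.564 0.294 0.   ]
burr 0.66 423 283 [0.426 0.305 0.   ]
screwdriver 0.58 296 198 [ 0.38  -0.246  0.01
[... 163 characters left out ...]
27911255]
28 [ 0.5741907  -0.01905349  0.27529365]
top [ 0.34131719 -0.0127892   1.00207896] [-0.06, 0.71, -0.7, 0.06] 56.362107733048475
wheel_centre 0.61 301 175 [0.526 0.033 0.223]
handle_top 0.68 328 148 [ 0.569 -0.024  0.278]
handle 0.55 328 154 [ 0.573 -0.024  0.222]
press 0.72 210 180 [0.562 0.297 0.   ]
press 0.71 307 192 [0.532 0.03  0.   ]
tamper 0.79 425 177 [ 0.578 -0.293  0.   ]
jug 0.88 209 182 [0.557 0.297 0.   ]
burr 0.68 206 233 [0.417 0.3   0.   ]
screwdriver 0.68 417 254 [ 0.368 -0.265  0.01 ]
red 111 [ 0.5664805  -0.02012966  0.27338843] [ 0.5572097  -0.03123925  0.24436564] [ 0.57950869 -0.01100994  0.28004455]
89 [ 0.56791647 -0.02129463  0.27669067]
scene0.png
top0.png
```

View pics/top0.png

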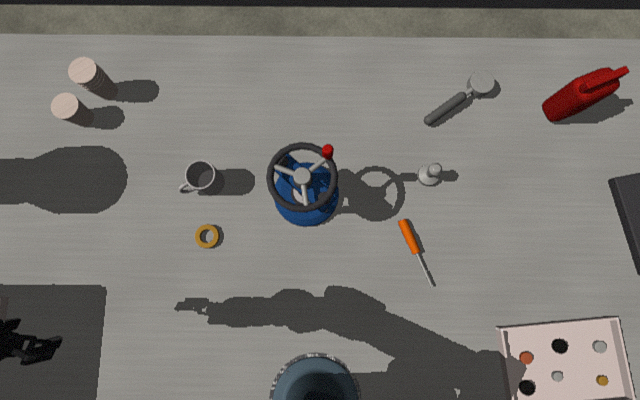

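View pics/scene0.png

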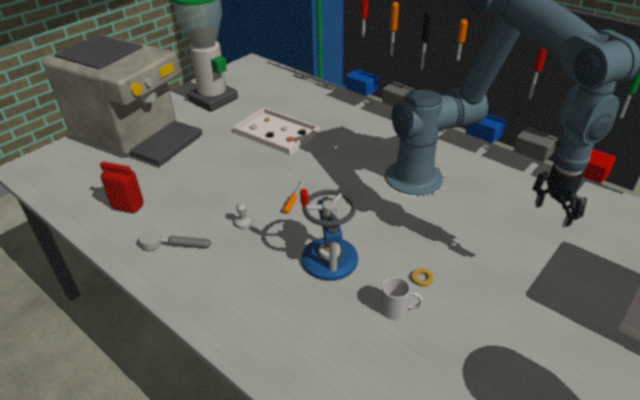

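```bash
cat > b.py <<'E'
from h import *
from scipy.optimize import least_squares
for n in("top","scene"):
    c=camera(n);P=cloud(c)
    # rim fit: points z .21-.228 within 0.1 of centre
    m=(abs(P[...,2]-.2195)<.006)&(np.hypot(P[...,0]-.527,P[...,1]-.034)<.09)&(np.hypot(P[...,0]-.527,P[...,1]-.034)>.055)&(c["range_z"]>0)
    q=P[m][:,:2]
    r=least_squares(lambda x:np.hypot(q[:,0]-x[0],q[:,1]-x[1])-.07,[.527,.034],loss="soft_l1",f_scale=.004)
    print(n,len(q),r.x,np.std(r.fun))
    h=handle(c)[:,:2];r2=least_squares(lambda x:np.maximum(np.hypot(*(h-x).T)-.012,0),h.mean(0)); t=handle(c);t=t[t[:,2]>.272].mean(0)
    print("handle",t,"R",np.hypot(*(t[:2]-r.x)),"ang",np.degrees(np.arctan2(*(t[:2]-r.x)[::-1])))
E
python3 b.py
```

```text
top 1439 [0.52339525 0.03200735] 0.004968971260663504
handle [ 0.56783419 -0.02122507  0.27694034] R 0.06934342131668442 ang -50.144544368756925
scene 619 [0.53047013 0.03482963] 0.004899146104049187
handle [ 0.57491327 -0.01860922  0.27732269] R 0.0695046969812722 ang -50.25094114332643
```

The top view shows the wheel hub at (301,175) and the red handle at (328,150). Tamper (430,175), jug (200,177), burr (207,236) and screwdriver (417,254) all stand well clear of the wheel. The scene view agrees, with the arm off to the left. Handle angle is about -50°, and clockwise means this angle decreases. First I raise, square up the tool and close the fingers.

Request:
servo_tool --increments '[[[0,0,-34,0,0,-6.9,0],[0,0,-34,0,0,-6.9,0],[0,0,-34,0,0,-6.9,0],[-24,-33,0,0,0,0,0],[-24,-33,0,0,0,0,0],[-24,-33,0,0,0,0,0],[-24,-33,0,0,0,0,0],[-24,-33,0,0,0,0,0],[-24,-33,0,0,0,0,0],[-24,-33,0,0,0,0,0],[-24,-33,0,0,0,0,0],[0,0,0,0,0,0,0]]]' --grip_force 20

```text
t: 2.3
position: [0.4072, 0.2691, 0.3375]
tcp_rot: [0.002, -0.01, 1.0, 0.0]
ft_force: [0.2, 0.7, -0.2]
finger_gap: -0.0001
```

Request:
servo_tool --increments '[[[-23,-32,0,0,0,0.5,0],[-23,-32,0,0,0,0.5,0],[-23,-32,0,0,0,0,0],[-23,-32,0,0,0,0,0],[-23,-32,0,0,0,0,0],[-23,-32,0,0,0,0,0],[-23,-32,0,0,0,0,0],[-23,-30,0,0,0,0,0],[0,0,0,0,0,0,0]]]'

```text
t: 3.2
position: [0.5986, 0.0132, 0.3371]
tcp_rot: [0.003, -0.004, 1.0, 0.003]
ft_force: [1.0, -0.1, 0.1]
finger_gap: 0.0001
```

```bash
cat > c.py <<'E'
from h import *
import sys
s=manip.get_state();print(s["t"],s["position"],s["ft_force"],s["qpos"])
c=camera("wrist");save(c,"w"+sys.argv[1])
for n in("top","scene"):
    c=camera(n);save(c,n+sys.argv[1]);h=handle(c);t=h[h[:,2]>.272]
    print(n,len(h),t.mean(0) if len(t) else (h.mean(0) if len(h) else 0))
E
python3 c.py 1; python3 -c "
import cv2,numpy as np
a=cv2.imread('pics/w1.png');b=cv2.imread('pics/scene1.png')[120:320,200:520]
cv2.imwrite('pics/m1.png',np.hstack([cv2.resize(a,(480,300)),cv2.resize(b,(320,200)).repeat(1,0)[:300] if 0 else cv2.copyMakeBorder(b,0,100,0,0,0)]))"
```

```text
3.2 [0.59862997 0.01316907 0.33709296] [ 1.01612038 -0.06735779  0.06995284] [-0.08756725  0.43555872  0.44092797  1.57159483  0.00699082 -0.09625348]
top 6 [ 0.5674448  -0.0312055   0.27620655]
scene 101 [ 0.57532241 -0.01888716  0.27683668]
```

View pics/m1.png

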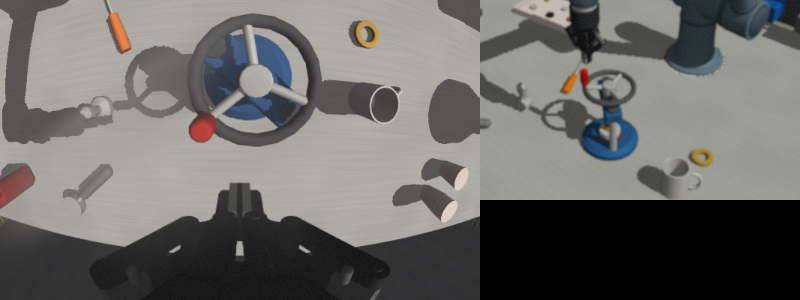

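The wrist view (left) shows the closed fingertips at (240,190), the red handle at (201,127) and the hub at (257,80). The scene crop shows the gripper above and beyond the handle, clear. I'll get a closer estimate from the wrist camera.

```bash
cat >> h.py <<'E'
def wcloud(c):
    f=200/np.tan(np.radians(c["fov_y"])/2);v,u=np.mgrid[:400,:640]
    x,y=u-c["cx"],v-c["cy"];r=np.hypot(x,y)+1e-9;th=r/f;z=c["range_z"];k=np.tan(np.minimum(th,1.4))/r
    return np.stack([x*k*z,y*k*z,z],-1)@Rm(c).T+np.array(c["origin"])
from scipy.optimize import least_squares
def fit(q,r,x0): return least_squares(lambda x:np.hypot(q[:,0]-x[0],q[:,1]-x[1])-r,x0,loss="soft_l1",f_scale=.002).x
def wheel_wrist():
    c=camera("wrist");P=wcloud(c);ok=c["range_z"]>0;x0=np.array([.527,.033])
    d=np.hypot(P[...,0]-x0[0],P[...,1]-x0[1])
    hub=P[ok&(d<.016)&(P[...,2]>.21)];rim=P[ok&(abs(P[...,2]-.221)<.005)&(d>.055)&(d<.085)]
    hs=cv2.cvtColor(c["color"],cv2.COLOR_RGB2HSV).astype(int)
    red=((hs[...,0]<6)|(hs[...,0]>172))&(hs[...,1]>130)&ok
    top=P[red&(abs(P[...,2]-.278)<.004)&(d<.12)]
    cen=fit(rim[:,:2],.07,x0);h=top.mean(0) if len(top) else np.zeros(3)
    e=h[:2]-cen
    return dict(c=c,hubz=hub[:,2].mean(),nrim=len(rim),cen=cen,ntop=len(top),h=h,R=np.hypot(*e),ang=np.degrees(np.arctan2(e[1],e[0])))
E
python3 -c "
from h import *
w=wheel_wrist();w.pop('c');print(w)"
```

```text
{'hubz': np.float64(0.22787485588615383), 'nrim': 8777, 'cen': array([0.52567675, 0.03172092]), 'ntop': 666, 'h': array([ 0.56881129, -0.0208399 ,  0.27817606]), 'R': np.float64(0.06799432596289119), 'ang': np.float64(-50.625661164130726)}
```

Request:
servo_tool --increments '[[[-2,3,33,0,0,0,0],[0,0,33,0,0,0,0],[0,0,24,0,0,0,0],[0,0,9,0,0,0,0],[0,0,0,0,0,0,0]]]'

```text
t: 3.9
position: [0.5962, 0.0294, 0.2416]
tcp_rot: [0.006, -0.012, 1.0, 0.005]
ft_force: [-0.5, 0.7, -1.0]
finger_gap: -0.0002
```

```bash
cat > d.py <<'E'
from h import *
import sys
s=manip.get_state();p=s["position"];C=np.array([.526,.032]);e=p[:2]-C
print("t",s["t"],"p",p,"r",np.hypot(*e),"ang",np.degrees(np.arctan2(e[1],e[0])),"F",s["ft_force"],"q",s["tcp_rot"])
w=wheel_wrist();c=w.pop('c');print({k:w[k] for k in("ntop","h","R","ang","cen")})
e=w["h"][:2]-C;print("ang about C",np.degrees(np.arctan2(e[1],e[0])),np.hypot(*e))
if len(sys.argv)>1: save(c,sys.argv[1])
# rows for next arc: n steps of st degrees at radius .07
a0=np.degrees(np.arctan2(*(p[:2]-C)[::-1]));prev=p[:2];tool=Ro.from_quat(s["tcp_rot"][[1,2,3,0]]).inv()
for i in range(1,13):
    a=np.radians(a0-6*i);n=C+.07*np.array([np.cos(a),np.sin(a)]);d=tool.apply([*(n-prev),.238-p[2] if i==1 else 0])*1000;print(np.round(d,1).tolist(),end=" ");prev=n
E
python3 d.py w2
```

```text
t 3.9 p [0.59624115 0.0293599  0.24157682] r 0.07029075252244721 ang -2.152515301748917 F [-0.50582083  0.67920162 -1.03223272] q [ 0.00623413 -0.01217597  0.99989609  0.00454864]
{'ntop': 1557, 'h': array([ 0.56752234, -0.01950316,  0.27790695]), 'R': np.float64(0.06619798645974491), 'ang': np.float64(-50.89848965886081), 'cen': array([0.52577151, 0.03186845])}
ang about C -51.12390748430836 0.06615647830720021
[1.2, -7.3, 3.5] [1.6, -7.2, -0.1] [2.3, -6.9, -0.1] [3.0, -6.7, -0.1] [3.7, -6.3, -0.1] [4.4, -5.9, -0.1] [5.0, -5.4, -0.1] [5.5, -4.8, -0.1] [6.0, -4.2, -0.1] [6.4, -3.6, -0.1] [6.7, -2.9, -0.1] [7.0, -2.2, -0.1]
```

View pics/w2.png

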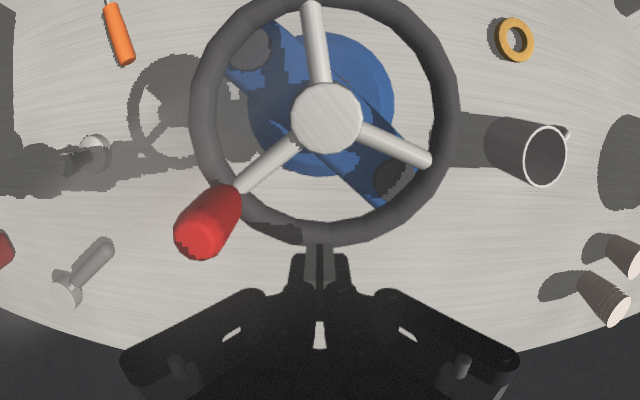

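The wrist view shows the fingertips at (320,250), over the rim and clear of the red handle at (207,225). They are on its counter-clockwise side, so I can start pushing.

Request:
servo_tool --increments '[[[1,-6,3,0,0,0.5,0],[1.3,-6,0,0,0,0.5,0],[1.9,-6,0,0,0,0.4,0],[2.5,-5.6,0,0,0,0,0],[3,-5.2,0,0,0,0,0],[3.5,-4.9,0,0,0,0,0],[3.9,-4.5,0,0,0,0,0],[4.3,-4.1,0,0,0,0,0],[4.7,-3.7,0,0,0,0,0]]]'

```text
t: 4.85
position: [0.5733, -0.0194, 0.2445]
tcp_rot: [0.013, 0.001, 1.0, 0.006]
ft_force: [1.0, 2.8, 1.2]
finger_gap: -0.0004
```

```bash
cat >> d.py <<'E'
print("\nrot fix deg tool",np.round(np.degrees((tool*Ro.from_quat([0,1,0,0])).as_rotvec()),2))
E
sed -i 's/a0-6\*i/a0-5*i/' d.py; python3 d.py w3
```

```text
t 4.85 p [ 0.57332398 -0.01939134  0.24450096] r 0.06986150399633713 ang -47.35941915447238 F [1.03732168 2.82466304 1.23478098] q [1.32010154e-02 8.24360993e-04 9.99894639e-01 5.98026700e-03]
{'ntop': 1789, 'h': array([ 0.55044346, -0.03143292,  0.27808412]), 'R': np.float64(0.06721763598692694), 'ang': np.float64(-67.81453561472007), 'cen': array([0.52506168, 0.03080836])}
ang about C -68.92615868881097 0.0679795379861529
[4.7, -4.1, 6.3] [5.0, -3.5, -0.2] [5.3, -3.1, -0.2] [5.5, -2.6, -0.2] [5.7, -2.1, -0.2] [5.9, -1.6, -0.2] [6.0, -1.1, -0.2] [6.1, -0.6, -0.2] [6.1, -0.0, -0.2] [6.1, 0.5, -0.2] [6.0, 1.0, -0.1] [5.9, 1.6, -0.1] 
rot fix deg tool [ 0.69  1.51 -0.09]
```

Request:
servo_tool --increments '[[[4.7,-4.1,3,0.2,0.4,0,0],[5,-3.5,3,0.2,0.4,0,0],[5.3,-3.1,1,0.2,0.4,0,0],[5.5,-2.6,0.2,0.1,0.4,0,0],[5.7,-2.1,0.2,0,0.3,0,0],[5.9,-1.6,0.2,0,0.2,0,0],[6,-1.1,0.2,0,0.2,0,0],[6.1,-0.6,0.2,0,0.2,0,0],[6.1,0,0.2,0,0.2,0,0],[6.1,0.5,0.2,0,0.2,0,0],[6,1,0.2,0,0.2,0,0],[5.9,1.6,0.2,0,0.2,0,0]]]'

```text
t: 6.1
position: [0.5006, -0.0385, 0.2368]
tcp_rot: [-0.016, 0.001, 1.0, -0.003]
ft_force: [1.6, -1.0, 1.3]
finger_gap: -0.0001
```

```bash
python3 d.py w4
```

```text
t 6.1 p [ 0.50060872 -0.03852322  0.23682675] r 0.07495493228450742 ang -109.80097263923115 F [ 1.63315742 -0.96919581  1.25528496] q [-0.01586805  0.00145208  0.9998683  -0.00308004]
{'ntop': 2149, 'h': array([ 0.4795076 , -0.02333296,  0.27799619]), 'R': np.float64(0.0677599727592432), 'ang': np.float64(-131.82757291123755), 'cen': array([0.52469612, 0.02715873])}
ang about C -130.03797694661537 0.07227226262914228
[4.0, 7.0, -1.1] [5.4, 2.8, 0.2] [5.2, 3.2, 0.1] [4.9, 3.7, 0.1] [4.5, 4.1, 0.1] [4.2, 4.5, 0.1] [3.7, 4.8, 0.1] [3.3, 5.1, 0.1] [2.9, 5.4, 0.1] [2.4, 5.6, 0.0] [1.9, 5.8, 0.0] [1.4, 6.0, 0.0] 
rot fix deg tool [-0.35 -1.82 -0.17]
```

Request:
servo_tool --increments '[[[4.4,4.5,-1,0,-0.3,0,0],[5.2,4.2,0,-0.1,-0.3,0,0],[5.2,4,0,0,-0.3,0,0],[4.9,3.8,0,0,-0.2,0,0],[4.5,4.2,0,0,-0.2,0,0],[4.2,4.6,0,0,-0.1,0,0],[3.7,4.9,0,0,0,0,0],[3.3,5.2,0,0,0,0,0],[2.9,5.4,0,0,0,0,0],[2.4,5.6,0,0,0,0,0],[1.9,5.8,0,0,0,0,0]]]'

```text
t: 7.25
position: [0.4519, 0.017, 0.2379]
tcp_rot: [-0.005, 0.002, 1.0, -0.004]
ft_force: [0.9, -2.8, 1.1]
finger_gap: 0.0003
```

```bash
python3 d.py w5
```

```text
t 7.25 p [0.45189136 0.01700202 0.237929  ] r 0.07561104265029725 ang -168.55910442130974 F [ 0.85818507 -2.79882141  1.08234145] q [-0.0045553   0.00182197  0.99998    -0.00399211]
{'ntop': 154, 'h': array([0.446874  , 0.04066968, 0.27546849]), 'R': np.float64(0.07501535926081004), 'ang': np.float64(172.44212284780343), 'cen': array([0.52123767, 0.03080308])}
ang about C 173.74715883743627 0.07959953994980129
[-4.5, 7.2, -0.2] [0.4, 6.1, -0.0] [-0.1, 6.1, -0.0] [-0.6, 6.1, -0.1] [-1.1, 6.0, -0.1] [-1.7, 5.9, -0.1] [-2.2, 5.7, -0.1] [-2.7, 5.5, -0.1] [-3.1, 5.2, -0.1] [-3.6, 4.9, -0.1] [-4.0, 4.6, -0.1] [-4.4, 4.3, -0.1] 
rot fix deg tool [-0.46 -0.52 -0.21]
```

Request:
servo_tool --increments '[[[-2,6,0,-0.1,-0.1,0,0],[-1.5,6,0,-0.1,-0.1,0,0],[-1.5,6,0,-0.1,-0.1,0,0],[-1.5,6,0,0,0,0,0],[-1.6,6,0,0,0,0,0],[-2,5.9,0,0,0,0,0],[-2.4,5.7,0,0,0,0,0],[-2.8,5.4,0,0,0,0,0],[-3.2,5.1,0,0,0,0,0],[-3.7,4.8,0,0,0,0,0]]]'

```text
t: 8.3
position: [0.4725, 0.0799, 0.2363]
tcp_rot: [-0.005, 0.001, 1.0, -0.001]
ft_force: [-1.9, -3.0, 1.7]
finger_gap: 0.0001
```

```bash
python3 d.py w6; python3 c.py 6
```

```text
t 8.3 p [0.47252887 0.07993755 0.23634417] r 0.07181344270475233 ang 138.12337260596203 F [-1.92154139 -2.9581933   1.71252239] q [-5.40803369e-03  1.25707744e-03  9.99984440e-01 -5.40400070e-04]
{'ntop': 2, 'h': array([0.46337482, 0.0951643 , 0.27886496]), 'R': np.float64(0.08444846987661372), 'ang': np.float64(135.44225049303418), 'cen': array([0.52354804, 0.0359129 ])}
ang about C 134.75443859302126 0.08894740947796344
[-5.6, 3.2, -1.7] [-4.6, 4.0, -0.1] [-5.0, 3.6, -0.1] [-5.2, 3.1, -0.1] [-5.5, 2.7, -0.1] [-5.7, 2.2, -0.1] [-5.9, 1.7, -0.1] [-6.0, 1.1, -0.1] [-6.1, 0.6, -0.1] [-6.1, 0.1, -0.1] [-6.1, -0.5, -0.1] [-6.0, -1.0, -0.1] 
rot fix deg tool [-0.06 -0.62 -0.14]
8.35 [0.47327991 0.08067627 0.23625917] [-0.36470596  0.41243636  0.35320047] [ 3.63710647e-02  1.92328311e-01 -1.58081424e-01  1.23042574e+00
  3.63730004e-04  3.82863604e-02]
top 0 0
scene 112 [0.4973827  0.09582014 0.27581341]
```

Request:
servo_tool --increments '[[[-5,3.2,-1.5,0,-0.2,0,0],[-4.6,3.9,0,0,-0.2,0,0],[-5,3.5,0,0,0,0,0],[-5.2,3,0,0,0,0,0],[-5.5,2.5,0,0,0,0,0],[-5.7,2,0,0,0,0,0],[-5.9,1.5,0,0,0,0,0],[-6,1,0,0,0,0,0],[-6.1,0.5,0,0,0,0,0],[-6.1,0,0,0,0,0,0],[-6.1,-0.6,0,0,0,0,0]]]'

```text
t: 9.6
position: [0.5371, 0.1016, 0.2372]
tcp_rot: [-0.003, 0.002, 1.0, -0.0]
ft_force: [-3.3, -0.4, 1.2]
finger_gap: -0.0002
```

```bash
python3 d.py w7; python3 c.py 7
```

```text
t 9.6 p [0.53708695 0.10159906 0.2371587 ] r 0.0704765852116974 ang 80.94898083799247 F [-3.26338798 -0.38813634  1.15940323] q [-3.20303039e-03  1.51645594e-03  9.99993667e-01 -3.26874348e-04]
{'ntop': 166, 'h': array([0.55714933, 0.10145555, 0.27712777]), 'R': np.float64(0.07388951032892323), 'ang': np.float64(64.75453274168731), 'cen': array([0.52563566, 0.03462331])}
ang about C 65.84478298628437 0.0761206555329976
[-5.9, -1.7, -0.9] [-5.9, -1.7, -0.0] [-5.7, -2.2, -0.0] [-5.5, -2.7, -0.0] [-5.2, -3.2, -0.0] [-4.9, -3.6, -0.0] [-4.6, -4.0, -0.0] [-4.2, -4.4, -0.0] [-3.8, -4.8, -0.0] [-3.4, -5.1, -0.0] [-2.9, -5.4, -0.0] [-2.4, -5.6, -0.0] 
rot fix deg tool [-0.04 -0.37 -0.17]
9.65 [0.53840139 0.10146017 0.23703209] [1.81198016 0.17523664 0.53832894] [ 7.05824645e-02  3.24490332e-01  1.95850134e-02  1.27083933e+00
 -2.01507256e-04  7.39336211e-02]
top 0 0
scene 122 [0.56581321 0.09512634 0.27642961]
```

Request:
servo_tool --increments '[[[-5.6,-1.5,-0.5,0,-0.1,0,0],[-5.9,-1.6,0,0,-0.1,0,0],[-5.7,-2.1,0,0,0,0,0],[-5.5,-2.7,0,0,0,0,0],[-5.2,-3.2,0,0,0,0,0],[-4.9,-3.6,0,0,0,0,0],[-4.6,-4,0,0,0,0,0],[-4.2,-4.4,0,0,0,0,0],[-3.8,-4.8,0,0,0,0,0],[-3.4,-5.1,0,0,0,0,0]]]'

```text
t: 10.8
position: [0.589, 0.0674, 0.2378]
tcp_rot: [-0.001, 0.001, 1.0, 0.001]
ft_force: [-1.5, 1.7, 1.4]
finger_gap: 0.0003
```

```bash
python3 d.py w8; python3 c.py 8
```

```text
t 10.8 p [0.58895119 0.06741215 0.23781812] r 0.07222791959183976 ang 29.359206045476412 F [-1.46951848  1.74956935  1.37386502] q [-1.22476309e-03  9.12993381e-04  9.99997760e-01  1.46474878e-03]
{'ntop': 61, 'h': array([0.58499311, 0.04617131, 0.274947  ]), 'R': np.float64(0.06072715306766567), 'ang': np.float64(12.955132384593323), 'cen': array([0.52581171, 0.03255701])}
ang about C 13.50763566258028 0.06067135108506192
[-0.8, -6.5, -0.2] [-2.3, -5.7, -0.0] [-1.8, -5.8, -0.0] [-1.3, -6.0, -0.0] [-0.7, -6.1, -0.0] [-0.2, -6.1, -0.0] [0.3, -6.1, -0.0] [0.9, -6.0, -0.0] [1.4, -5.9, -0.0] [1.9, -5.8, -0.0] [2.4, -5.6, -0.0] [2.9, -5.4, -0.0] 
rot fix deg tool [ 0.17 -0.14 -0.1 ]
10.85 [0.58962593 0.06627156 0.23774221] [1.24941919 0.27238839 1.11684415] [0.00422349 0.41632309 0.15582521 1.31202123 0.00154716 0.00702215]
top 24 [0.57732626 0.04695922 0.28522765]
scene 89 [0.60197183 0.04463767 0.27547355]
```

Request:
servo_tool --increments '[[[-1.2,-6,0,0,0,0,0],[-1.8,-5.7,0,0,0,0,0],[-1.4,-5.8,0,0,0,0,0],[-1,-6,0,0,0,0,0],[-0.5,-6.1,0,0,0,0,0],[0,-6.1,0,0,0,0,0],[0.5,-6.1,0,0,0,0,0],[1.1,-6,0,0,0,0,0],[1.4,-4,0,0,0,0,0]]]'

```text
t: 11.9
position: [0.5912, 0.0133, 0.2378]
tcp_rot: [-0.001, 0.0, 1.0, 0.003]
ft_force: [-0.0, 3.0, 0.8]
finger_gap: 0.0001
```

```bash
python3 d.py w9; python3 c.py 9
```

```text
t 11.9 p [0.5912184  0.01334329 0.23782276] r 0.0678344506164281 ang -15.963982657534943 F [-0.03818137  3.03756345  0.82876446] q [-1.28794690e-03  2.90686021e-04  9.99994526e-01  3.03380265e-03]
{'ntop': 1389, 'h': array([ 0.57694113, -0.00878952,  0.27788096]), 'R': np.float64(0.06487639492513637), 'ang': np.float64(-38.51541430328513), 'cen': array([0.5261792 , 0.03161064])}
ang about C -38.684911018888755 0.06525935590861312
[-0.2, -6.4, -0.2] [2.4, -5.6, -0.0] [2.9, -5.4, -0.0] [3.4, -5.1, -0.0] [3.8, -4.8, -0.0] [4.2, -4.4, -0.0] [4.6, -4.1, -0.0] [4.9, -3.6, -0.0] [5.2, -3.2, -0.0] [5.5, -2.7, -0.0] [5.7, -2.2, 0.0] [5.9, -1.7, 0.0] 
rot fix deg tool [ 0.35 -0.15 -0.03]
11.95 [0.59105107 0.01253445 0.23783886] [-0.48760086 -0.7952053  -0.05207362] [-0.08851928  0.41283336  0.15077493  1.31188008  0.00462341 -0.08729228]
top 0 0
scene 7 [ 0.59201864 -0.01173056  0.25166893]
```

Request:
servo_tool --increments '[[[0.8,-4.5,0,0,0,0,0],[1.6,-4.3,0,0,0,0,0],[0,0,0,0,0,0,0]]]'

```text
t: 12.4
position: [0.5891, 0.0045, 0.2377]
tcp_rot: [-0.001, -0.0, 1.0, 0.003]
ft_force: [-0.4, 0.6, -0.4]
finger_gap: -0.0
```

```bash
python3 d.py w10; python3 c.py 10
```

```text
t 12.4 p [0.58913364 0.00446294 0.23769683] r 0.06887776089354532 ang -23.565432676484296 F [-0.40628033  0.57977666 -0.35862994] q [-9.64841393e-04 -8.86519752e-05  9.99995711e-01  2.76379965e-03]
{'ntop': 1729, 'h': array([ 0.57190969, -0.01633981,  0.27800545]), 'R': np.float64(0.06631626798189758), 'ang': np.float64(-46.12003737026712), 'cen': array([0.52594258, 0.03146053])}
ang about C -46.476981924248996 0.06666660803299199
[1.7, -5.9, -0.3] [3.2, -5.2, -0.0] [3.6, -4.9, -0.0] [4.0, -4.6, -0.0] [4.4, -4.2, -0.0] [4.8, -3.8, -0.0] [5.1, -3.4, -0.0] [5.3, -3.0, -0.0] [5.6, -2.5, -0.0] [5.8, -2.0, 0.0] [5.9, -1.5, 0.0] [6.0, -0.9, 0.0] 
rot fix deg tool [ 0.32 -0.11  0.01]
12.45 [0.58914639 0.0045342  0.23766603] [-0.00548503 -0.92646104  0.36911968] [-0.1026969   0.40795134  0.14295791  1.30835812  0.0051739  -0.10294532]
top 0 0
scene 0 0
```

Request:
servo_tool --increments '[[[1.5,-4,0,0,0,0,0],[0,0,0,0,0,0,0],[-2.5,8,-1,0,0,0,0],[-3,9,-1,0,0,0,0],[-2.5,9,-1,0,0,0,0],[0,0,0,0,0,0,0]]]'

```text
t: 13.2
position: [0.5962, 0.0289, 0.241]
tcp_rot: [-0.001, -0.0, 1.0, 0.003]
ft_force: [0.8, 0.6, 0.6]
finger_gap: 0.0
```

```bash
python3 d.py w11; python3 c.py 11; python3 -c "
import cv2
cv2.imwrite('pics/m11.png',cv2.addWeighted(cv2.imread('pics/w2.png'),.5,cv2.imread('pics/w11.png'),.5,0)[0:320,100:500])"
```

```text
t 13.2 p [0.59623835 0.02891219 0.24095932] r 0.07030619248118337 ang -2.5172064198797366 F [0.77549677 0.55043575 0.61676126] q [-1.08021817e-03 -3.41339840e-04  9.99995451e-01  2.79536585e-03]
{'ntop': 1633, 'h': array([ 0.56983128, -0.01798461,  0.27792369]), 'R': np.float64(0.06650790378481353), 'ang': np.float64(-48.63442656738824), 'cen': array([0.5258788 , 0.03193012])}
ang about C -48.7526212033928 0.06648039023940068
[0.8, -6.1, 2.9] [1.1, -6.0, -0.0] [1.6, -5.9, -0.0] [2.1, -5.7, -0.0] [2.6, -5.5, -0.0] [3.1, -5.3, -0.0] [3.5, -5.0, -0.0] [3.9, -4.7, -0.0] [4.3, -4.3, -0.0] [4.7, -3.9, -0.0] [5.0, -3.5, -0.0] [5.3, -3.0, -0.0] 
rot fix deg tool [ 0.32 -0.12  0.04]
13.25 [0.5961208  0.02845857 0.24086561] [-0.08032323  0.29501827 -0.25990744] [-0.06123986  0.42395366  0.17544005  1.32493566  0.0051135  -0.06167858]
top 124 [ 0.56946338 -0.01975706  0.27673229]
scene 26 [0.60948178 0.01969364 0.28111433]
```

View pics/m11.png

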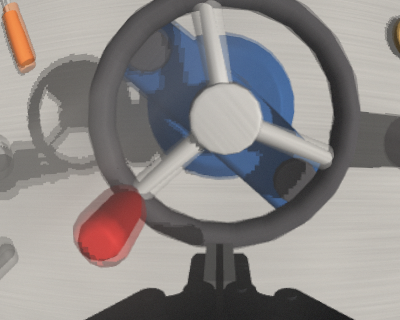

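The overlay of start and now shows the handle about 2° short of its starting place; wrist and top cameras agree on that. I'll nudge it on.

Request:
servo_tool --increments '[[[2.5,-9,1,0,0,0,0],[3,-9,1,0,0,0,0],[2.5,-6.5,1,0,0,0,0],[0,0,0,0,0,0,0]]]'

```text
t: 13.8
position: [0.5867, -0.0003, 0.2373]
tcp_rot: [-0.002, 0.001, 1.0, 0.002]
ft_force: [-0.1, 0.2, -0.4]
finger_gap: 0.0001
```

```bash
python3 d.py w12|head -3
```

```text
t 13.8 p [ 5.86693658e-01 -3.41786103e-04  2.37269620e-01] r 0.0687728965871967 ang -28.051782731875836 F [-0.12305645  0.21843238 -0.38928253] q [-0.00153308  0.00125365  0.99999562  0.00219803]
{'ntop': 1834, 'h': array([ 0.56844134, -0.01998516,  0.27801284]), 'R': np.float64(0.06685926081130261), 'ang': np.float64(-50.170314083844346), 'cen': array([0.52561747, 0.03135952])}
ang about C -50.771364976095626 0.06710979709879336
```

Request:
servo_tool --increments '[[[-2.5,9,-1,0,0,0,0],[-3.5,10,-1,0,0,0,0],[-2.5,10,-1,0,0,0,0],[0,0,0,0,0,0,0]]]'

```text
t: 14.25
position: [0.5961, 0.0317, 0.2408]
tcp_rot: [-0.001, 0.001, 1.0, 0.003]
ft_force: [-0.6, -0.7, -0.1]
finger_gap: -0.0001
```

```bash
python3 d.py w13|head -3; python3 c.py 13|tail -2
```

```text
t 14.25 p [0.59611369 0.03169927 0.24082137] r 0.07011433964331173 ang -0.2457474193288773 F [-0.55458124 -0.73822172 -0.11594236] q [-0.00141226  0.00123216  0.9999949   0.00258574]
{'ntop': 1514, 'h': array([ 0.56856678, -0.01843105,  0.27788819]), 'R': np.float64(0.06603008716882304), 'ang': np.float64(-49.726529365308494), 'cen': array([0.52588252, 0.03194777])}
ang about C -49.833662086705104 0.06599410679743152
top 119 [ 0.56856732 -0.02050586  0.27678814]
scene 30 [0.6015644  0.00567622 0.2825393 ]
```

Request:
servo_tool --increments '[[[2.5,-9,1,0,0,0,0],[3,-9,1,0,0,0,0],[2.5,-8,1,0,0,0,0],[0,0,0,0,0,0,0]]]'

```text
t: 14.85
position: [0.5862, 0.0005, 0.237]
tcp_rot: [-0.002, 0.003, 1.0, 0.002]
ft_force: [0.3, 0.0, -0.1]
finger_gap: -0.0
```

Request:
servo_tool --increments '[[[0.7,-1.8,0,0,0,0,0],[0,0,0,0,0,0,0]]]'

```text
t: 15.05
position: [0.5855, -0.0016, 0.2371]
tcp_rot: [-0.002, 0.004, 1.0, 0.003]
ft_force: [-0.3, -0.2, -1.7]
finger_gap: 0.0003
```

Request:
servo_tool --increments '[[[-2.5,9,-1,0,0,-0.1,0],[-3.5,9,-1,0,0,-0.1,0],[-2.5,9,-1,0,0,-0.1,0],[0,0,0,0,0,0,0]]]'

```text
t: 15.45
position: [0.5951, 0.0281, 0.2407]
tcp_rot: [-0.002, 0.0, 1.0, 0.003]
ft_force: [0.1, 0.4, 0.2]
finger_gap: -0.0002
```

```bash
python3 d.py w14|head -3; python3 c.py 14|tail -2
```

```text
t 15.45 p [0.59505612 0.0280877  0.2406767 ] r 0.06916685736654213 ang -3.2425619745612897 F [0.09612018 0.43857108 0.15559439] q [-1.64448005e-03  3.77074996e-04  9.99995321e-01  2.55169217e-03]
{'ntop': 1643, 'h': array([ 0.56747812, -0.0200256 ,  0.27791408]), 'R': np.float64(0.0664409297227306), 'ang': np.float64(-51.375032401890856), 'cen': array([0.52600436, 0.03188128])}
ang about C -51.43591530664189 0.06653643593223289
top 123 [ 0.56705306 -0.021856    0.27697915]
scene 25 [0.60794607 0.01479185 0.28278795]
```

Within about 0.5° of the start. I'll come away upward and check from the same high pose as before.

Request:
servo_tool --increments '[[[0,0,-20,0,0,0,0],[0,0,-30,0,0,0,0],[0,0,-32,0,0,0,0],[0,-12,-8,0,0,0,0],[0,0,0,0,0,0,0]]]'

```text
t: 16.15
position: [0.5932, 0.012, 0.3311]
tcp_rot: [-0.004, 0.002, 1.0, 0.002]
ft_force: [0.5, 0.3, -1.6]
finger_gap: 0.0001
```

```bash
python3 d.py w15|head -3
```

```text
t 16.15 p [0.59317172 0.01199561 0.33113861] r 0.07008720232534638 ang -16.58404471926105 F [ 0.50680954  0.28011106 -1.58088494] q [-0.00444745  0.00215384  0.99998613  0.00182447]
{'ntop': 702, 'h': array([ 0.56834577, -0.02110923,  0.27819373]), 'R': np.float64(0.067755221861932), 'ang': np.float64(-51.03272077104365), 'cen': array([0.52573611, 0.03157081])}
ang about C -51.433469856125036 0.06792462795422606
```

Request:
servo_tool --increments '[[[23,32,0,0,0,0,0],[23,32,0,0,0,0,0],[23,32,0,0,0,0,0],[23,32,0,0,0,0,0],[23,32,0,0,0,0,0],[23,32,0,0,0,0,0],[23,32,0,0,0,0,0],[23,32,0,0,0,0,0],[23,32,0,0,0,0,0],[15,20,0,0,0,0,0],[0,0,0,0,0,0,0],[0,0,0,0,0,0,0]]]'

```text
t: 17.4
position: [0.3576, 0.3289, 0.3139]
tcp_rot: [-0.019, 0.005, 1.0, -0.001]
ft_force: [0.2, -0.5, -0.8]
finger_gap: -0.0001
```

```bash
sed -i 's/"0")/"9")/; s/n+"0"/n+"z"/' a.py; python3 a.py|egrep "red|tamper|jug|burr|screw|^89|^[0-9]"; python3 b.py
```

```text
tamper 0.89 244 225 [ 0.588 -0.293  0.   ]
tamper 0.54 303 204 [ 0.379 -0.216  0.   ]
jug 0.83 393 307 [0.557 0.288 0.   ]
burr 0.83 427 282 [0.414 0.313 0.   ]
screwdriver 0.66 291 199 [ 0.393 -0.259  0.01 ]
red 109 [ 0.57654989 -0.01748291  0.25977889] [ 0.56261888 -0.03235761  0.23564301] [ 0.58514765 -0.00836247  0.28055597]
30 [ 0.57568972 -0.0184437   0.27620848]
tamper 0.62 425 175 [ 0.584 -0.295  0.   ]
tamper 0.31 300 175 [0.58 0.05 0.  ]
jug 0.57 207 186 [0.546 0.304 0.   ]
burr 0.65 206 238 [0.404 0.297 0.   ]
screwdriver 0.96 418 251 [ 0.376 -0.266  0.01 ]
red 110 [ 0.56589315 -0.02025045  0.27342598] [ 0.55626067 -0.03122902  0.2438824 ] [ 0.57736415 -0.01100243  0.28060692]
84 [ 0.5674494  -0.02166253  0.27701945]
top 1432 [0.52336367 0.03205512] 0.004955110894613898
handle [ 0.56747065 -0.02148982  0.276846  ] R 0.06937209153792591 ang -50.52042836279388
scene 627 [0.53067973 0.0349078 ] 0.00482416661446682
handle [ 0.57470426 -0.01851088  0.27602474] R 0.0692222073557901 ang -50.50666238783041
```

```bash
python3 -c "
from h import *
print(manip.get_state()['t'],ticket.sign_off())"
```

```text
the job is handed in; nothing more can be done
18.4 None
```

I pushed the hand wheel through one full clockwise turn by its red handle, using closed fingertips and never gripping it. I then backed away and handed the job in at about 18.4 s of the 64 s allowed.

- **Handle position:** the last checks put it within about 0.5° of where it started. The top camera read -50.5° against -50.1° at the start, and the scene camera -50.5° against -50.3°. The wrist camera read -51.0° against -50.6°. All three agree that it finished about 0.3–0.4° past the start.
- **Forces:** the wrist force read about 3 to 3.5 N in the pushing phase, but I only had readings at the end of each move.
- **Bystanders:** the tamper, jug, burr ring and screwdriver were found where they began, within the roughly 15 mm scatter of the networks. The final top picture was not saved under the name I tried to view, so this rests on the numbers only.
- **Corrections at the end:** the handle first came up about 2° short. I nudged it forward twice and never pushed it back.

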